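Clear the key switch and hold the layout's power on

ROBOT

A 6-joint arm with a two-finger parallel gripper is mounted at the origin on the work surface. World frame = base frame: x ahead of the robot, y to its left, z up, the work surface at z = 0. Lengths are in m, angles in rad, forces in N, time in s.
With the tool pointing down it reaches from about 0.225 to 0.875 m from the base axis. Payload 3.4 kg.
Tool frame: the origin (TCP) lies midway between the tips of the shut fingers; the grasp point (between the pads) lies 19 mm behind it; z points along the fingers, y is the line along which they close (so a half turn about z gives the same grasp; the last joint's range is limited). The gripper opens to 85 mm and grips with 20 to 120 N. Pads are 22 mm wide; open, the fingers measure 114 mm over their backs; the gripper's body (76 mm by 85 mm) begins 54 mm behind the grasp point. The pads swing forward as they close: fully open they stand 13 mm farther back than shut.
Start: joints at [1.222, 0.276, 1.505, -0, 1.361, -0.121], TCP at [0.13, 0.56, 0.211] pointing down, gripper open.
Joint ranges: [-2.89, 2.89], [-0.75, 2.08], [0.22, 2.7], [-1.18, 4.32], [0.11, 2.71], [-2.7, 2.7]. Speed limits (rad/s): [2.57, 2.57, 3.14, 3.14, 3.14, 3.14].

INTERFACE

Orientations are given as a rotation vector (axis times angle).
In Python, from cell import r gives the robot as it stands.
- The arm moves only by the shell command python3 -m crank 'ROWS'. ROWS is JSON, one flat list of numbers, 7 for each row, row after row: the shift along the tool's x, y, z scaled (see below), then the turn, a rotation vector about the tool's x, y, z scaled (see below), then the opening, from -1 (shut) to 1 (fully open), so that 0 is half open. A call has 1 to 12 rows; each row is the pose to reach, as a shift and turn from the pose commanded when the call began, along the tool's axes at that moment, turning the shorter way round; what a row does not reach only later rows make up. The controller multiplies each number of a shift by 75 cm and each number of a turn by 360 degrees. A row lasts 1/12 s, in which the tool goes at most 41.7 mm and 7.16 degrees, less where a joint would pass 70% of its speed; a pose out of reach is approached as far as the arm can. A call with a number of a shift or a turn outside -1 to 1 is refused whole. A call with a gripper value outside its range is refused whole. The fingers move at their own pace and stop on an object; the grip force is fixed at half the most. Time passes only in rows, so rows that repeat a pose let the fingers close. It gives the time, the measured TCP pose, the force, the opening and the grip force at its end, in the units of the state.
- r.observe(): the state, without advancing time (a new reading comes with each control period).
- r.get_image(name): name is "scene" or "top" or "wrist"; returns a dict with "img" (420x560x3 uint8, red, green, blue), "range_z" (420x560 float32, m along the optical axis (not along the pixel's ray), 0 where there is no reading), "fx", "fy", "cx", "cy" (pixels), "R" (3x3) and "t" (3): a world point X has camera coordinates R X + t; the wrist camera has in their place "T_tool_cam" (4x4, takes a point from camera to tool coordinates, whose origin is the TCP and whose axes are the flange's). Camera axes: x right, y down, z forward; pixel columns grow to the right and rows downward; lengths in m; the calibration is good to about 2 mm. A picture is of the moment at which its call begins: read the wrist's pose just before it.
- r.hand_in(): hands the job in; it is judged then, once.
The state is a dict: "clock": time; "joint_positions": joint angles; "joint_velocities": joint speeds; "tau": joint torques, N m; "eef_pos": TCP position; "ee_rot": TCP orientation; "force": force on the tool from outside, world axes, zero at the start; "wrist_torque": the same for the moment, N m; "gripper_width": finger opening in m; "gripper_force": force on a finger pad.
Only numpy, scipy, OpenCV 4.12 (cv2) and the standard library are available. Lean on these libraries where they do the work, as an engineer would, in place of code of your own. Each camera call takes 0.05 s, during which the arm holds its last target. There are 200 camera calls.

TASK

Take the scraper block and sweep the three metal chips off the top of the dark grey control unit into its black catch tray (only the scraper may touch them), then stand the scraper upright on the green mat, clear of the unit. Next take the red key out of its oak stand, push it fully home in the brass lock on top of the unit, working it with small wiggles past the sticky pins, turn it a quarter turn clockwise (seen from above) against the return spring, and finish while still holding the key turned. Leave the railway models and the pin vise where they are.

Things in the scene. Friction and masses are not known exactly. Their poses are not given: they have to be found in the camera images.
- control_unit: Dark grey metal box fixed on the mat (which is 3 mm thick, its top at z = 0.003). 130 mm along its x, 150 mm along its y, 50 mm high; origin at the centre of its underside, z up. Its flat top (z = 0.053) carries the chips and, at the centre, the flush brass lock, 31 mm across. Along its -y side is fixed a black open catch tray, 150 mm along x, 56 mm along y (from y = -75 to -131 mm), 30 mm high, 4 mm walls.
- keyhole (a point): Centre of the keyhole's mouth, level with the unit's top; axes as the unit's (they do not turn with the lock). A slot 13 x 6 mm, 44 mm deep; at rest its long side lies along the unit's x. Two pins, 12 and 20 mm below the mouth, stand 2 mm into it, one from each long side; each gives way to about 5 to 8 N on the key, less if the key is wiggled a few degrees about its own axis, and stays where pushed.
- tray (a point): Centre of the catch tray's inner floor, 5 mm above the tray's underside; axes as the unit's.
- lock (a joint): Turn of the brass lock in rad: 0 at rest, growing clockwise seen from above to 1.571 at its stop (a quarter turn). A spring turns it back to 0 when let go, about 0.02 N m at rest and 0.1 N m at the stop. It turns only with the key in it.
- key: Red-handled steel key standing blade down in the oak stand. Origin at the tip of the blade, z up the key, total height 76 mm. Blade 12 mm along x, 5 mm along y, 32 mm long with a rounded tip; then a round shoulder 20 mm across, 4 mm high, which rests on the stand's top or, fully home, on the lock; then the flat handle, 30 mm along x, 12 mm along y, from 36 to 76 mm above the tip: grip it across y. The key weighs 100 g and fits the lock either way round (half turn).
- key_stand: Oak block fixed on the mat, 56 x 56 x 40 mm, origin at the centre of its underside; the key hangs in a slot 36 mm deep in the middle of its top and is drawn straight up.
- scraper: Wooden scraper block standing on the mat, origin at the centre of its underside, z up. Foot 110 mm along x, 24 mm along y, 32 mm high, with a rubber underside 16 mm wide; on it a light wooden grip, 60 mm along x, 24 mm along y, from 32 to 68 mm height: grip it across y. 120 g.
- chip0: Loose silvery white-metal chip, 18 x 13 x 8 mm, 12 g, lying on top of the control unit; origin at the centre of its underside.
- chip1: Loose silvery white-metal chip, 18 x 13 x 8 mm, 12 g, lying on top of the control unit; origin at the centre of its underside.
- chip2: Loose silvery white-metal chip, 18 x 13 x 8 mm, 12 g, lying on top of the control unit; origin at the centre of its underside.
- coach: Bystander: maroon coach body, 36 x 250 mm, 50 mm high, long along its y; origin at the centre of its underside.
- goods_shed: Bystander: grey resin goods shed, 80 x 120 mm, 77 mm high; origin at the centre of its underside.
- buffer_stop0: Bystander: brass buffer stop, 30 x 40 x 28 mm; origin at the centre of its underside.
- buffer_stop1: Bystander: second brass buffer stop, 30 x 40 x 28 mm; origin at the centre of its underside.
- pin_vise: Bystander: chrome pin vise lying along its x, 100 mm long, 9 mm thick; origin at its underside.

How it is judged:
By the outcome, as a careful person would: the job done as asked, in the order asked, and still so for the second after the job is handed in, while the arm keeps its last pose, push and grip.
It also fails if it takes over 72 s, if anything falls off the work surface, if the arm or the gripper's body presses on something with over 40 N, if the wrist force passes 120 N, or if a joint passes its speed limit or range.

## Working session

There is one attempt and no reset: what is moved stays moved. The work goes in short steps, Python scripts to look and compute and a shell command to move; the robot and the scene stay as the last step left them, time stands still between calls to the robot, and variables do not carry over. Pictures are saved under pics/ and viewed, at most 10 in all, crops included, and the job is handed in when it is done.

```bash
ls; mkdir -p pics; python3 - <<'E'
from cell import r
import cv2,pickle
s=r.observe();print(s)
for n in("top","scene"):
    d=r.get_image(n);cv2.imwrite(f"pics/{n}0.png",d["img"][:,:,::-1]);pickle.dump(d,open(f"pics/{n}0.pkl","wb"))
    print(n,d["fx"],d["R"],d["t"])
E
```

```text
pics
{'clock': 0.0, 'joint_positions': array([ 1.22196451e+00,  2.76606054e-01,  1.50612679e+00,  3.86238114e-05,
        1.36072043e+00, -1.20975106e-01]), 'joint_velocities': array([ 0.00042921, -0.00202829,  0.0001509 , -0.00029702,  0.0002319 ,
       -0.00104123]), 'tau': array([-1.58687097e-03, -4.16769791e+01, -2.45806271e+01, -4.66463280e-04,
        1.09372748e-02,  3.81266568e-05]), 'eef_pos': array([0.12966858, 0.55960618, 0.21033598]), 'ee_rot': array([-3.57101786e-01, -3.12075683e+00,  2.82815437e-03]), 'force': array([-1.1445118 ,  0.20494543, -0.16508   ]), 'wrist_torque': array([-0.01532406,  0.04343365,  0.02778456]), 'gripper_force': 0.0, 'gripper_width': 0.08538953587598645}
top 494.9707287148854 [[ 4.54757113e-03 -9.99989428e-01  6.80969411e-04]
 [-9.88657562e-01 -4.59826421e-03 -1.50116894e-01]
 [ 1.50118438e-01  9.42169476e-06 -9.88668020e-01]] [-0.01384919  0.6147626   1.14285364]
scene 447.96992346076036 [[-1.03315671e-02  9.99919135e-01 -7.41493938e-03]
 [ 6.16795290e-01  5.36032804e-04 -7.87123423e-01]
 [-7.87055798e-01 -1.27057181e-02 -6.16750952e-01]] [ 0.02069455 -0.30736345  1.52539103]
```

View pics/top0.png

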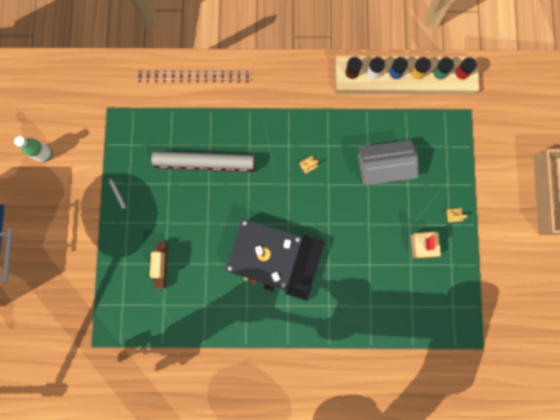

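View pics/scene0.png

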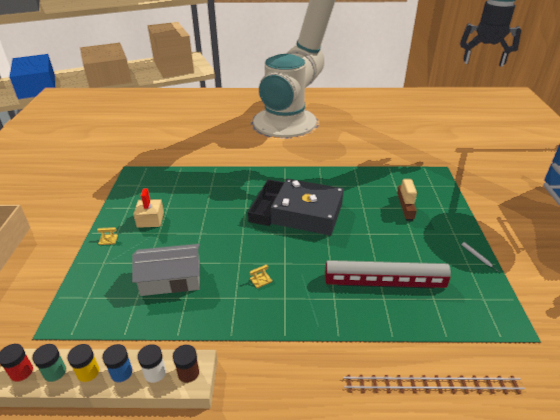

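The top view shows the scraper at about (159,264), the unit at (264,255) with its tray at (305,267), and the key stand at (426,245). The chips are at (287,243), (259,251) and (276,277). Next I'll measure these from depth.

```bash
cat > h.py <<'E'
from cell import r
import numpy as np,cv2
from scipy.spatial.transform import Rotation as Ro
def cloud(d,T=None):
    z=d["range_z"];v,u=np.mgrid[:420,:560]
    P=np.dstack([(u-d["cx"])/d["fx"]*z,(v-d["cy"])/d["fy"]*z,z]).reshape(-1,3)
    if "R" in d: W=(P-d["t"])@d["R"]
    else: W=(P@d["T_tool_cam"][:3,:3].T+d["T_tool_cam"][:3,3])@T[:3,:3].T+T[:3,3]
    W[z.ravel()==0]=np.nan
    return W.reshape(420,560,3)
def wrist(name):
    s=r.observe();T=np.eye(4);T[:3,:3]=Ro.from_rotvec(s["ee_rot"]).as_matrix();T[:3,3]=s["eef_pos"]
    d=r.get_image("wrist");cv2.imwrite(f"pics/{name}.png",d["img"][:,:,::-1])
    return d,cloud(d,T),T
def rect(p):
    (c,s,a)=cv2.minAreaRect((p[:,:2]*1000).astype(np.float32));return np.round(c,1),np.round(s,1),round(a,1)
def blobs(m,W,n=20):
    k,l=cv2.connectedComponents(m.astype(np.uint8))
    for i in range(1,k):
        p=W[l==i]
        if len(p)>=n: v,u=np.nonzero(l==i); print(len(p),"px",u.mean().round(),v.mean().round(),rect(p),"mean",(p.mean(0)*1000).round(1))
def delta(pos,R):
    """shift/turn numbers from the current measured pose to the goal"""
    s=r.observe();A=Ro.from_rotvec(s["ee_rot"])
    print("shift",(A.inv().apply(np.array(pos)-s["eef_pos"])/.75).round(4),"turn",((A.inv()*R).as_rotvec()/(2*np.pi)).round(4))
def down(yaw):  # tool x along world heading yaw(deg), z down
    return Ro.from_euler('z',yaw,degrees=True)*Ro.from_euler('x',180,degrees=True)
E
python3 - <<'E'
from h import *;import pickle
d=pickle.load(open("pics/top0.pkl","rb"));W=cloud(d);z=W[...,2];u=np.arange(560)[None]+0*z;v=np.arange(420)[:,None]+0*z
on=(u>100)&(u<475)&(v>110)&(v<345)
for lo,hi in((.058,.085),(.047,.057),(.038,.047),(.012,.1)):
    print(lo);blobs(on&(z>lo)&(z<hi),W,12)
m=d["img"].min(2)>150
print("bright on unit");blobs(m&(u>225)&(u<325)&(v>215)&(v<300),W,6)
A=Ro.from_rotvec(r.observe()["ee_rot"]).as_matrix();print(A)
E
```

```text
0.058
1606 px 389.0 162.0 (array([ 729.2, -241.8]), array([ 82.7, 130.9]), 8.1) mean [ 726.5 -242.1   69.5]
57 px 428.0 244.0 (array([ 530.3, -329.3]), array([30.2,  9. ]), 9.4) mean [ 529.  -327.9   74.7]
35 px 286.0 244.0 (array([530.5,   1.2]), array([16.4, 11.8]), 0.2) mean [529.8   1.8  61.9]
37 px 258.0 250.0 (array([514.1,  67.7]), array([16.5, 12.5]), 14.6) mean [514.5  67.7  61.1]
291 px 156.0 265.0 (array([480.3, 305.6]), array([25.6, 58.3]), 90.0) mean [479.6 303.8  69.3]
40 px 275.0 277.0 (array([453. ,  27.7]), array([17.4, 12.5]), 27.1) mean [453.   27.4  61.1]
0.047
173 px 385.0 145.0 (array([ 769.8, -236.1]), array([ 14.5, 130.2]), 8.1) mean [ 771.4 -236.2   53.7]
960 px 201.0 160.0 (array([733.8, 209.1]), array([246.2,  30.5]), 87.9) mean [734.6 209.3  50.7]
212 px 390.0 179.0 (array([ 688.5, -247.8]), array([ 16. , 130.5]), 7.1) mean [ 687.2 -246.4   53.6]
3253 px 263.0 254.0 (array([506. ,  56.8]), array([150.3, 130. ]), 72.9) mean [505.6  57.4  52.6]
13 px 425.0 245.0 (array([ 530.5, -326.1]), array([25.5,  2.5]), 3.1) mean [ 530.1 -326.5   52.2]
14 px 162.0 264.0
[... 1556 characters left out ...]
.0 223.0 (array([579.6, 102.8]), array([6.1, 5.2]), 6.0) mean [579.8 102.8  52.2]
54 px 287.0 243.0 (array([531.4,   0.9]), array([15.5, 20.4]), 73.2) mean [531.    0.9  59.1]
8 px 297.0 240.0 (array([540.9, -23.5]), array([5. , 5.2]), 46.1) mean [541.  -23.5  51.4]
58 px 258.0 250.0 (array([515.2,  67.5]), array([20.7, 15.6]), 14.8) mean [515.1  66.9  58.3]
10 px 229.0 268.0 (array([473.2, 134.6]), array([8.2, 4.8]), 89.5) mean [473.2 135.4  53. ]
55 px 275.0 276.0 (array([454.2,  27.2]), array([20.8, 14.4]), 26.6) mean [453.9  26.6  58.8]
[[-9.74156951e-01  2.25871403e-01 -5.87028484e-04]
 [ 2.25872046e-01  9.74155823e-01 -1.50080807e-03]
 [ 2.32867592e-04 -1.59461594e-03 -9.99998701e-01]]
```

```bash
python3 -c "
from h import *
delta([.480,.305,.17],down(180))"
```

```text
shift [-0.5317 -0.2252  0.0542] turn [-0.0002 -0.0001 -0.0363]
```

```bash
python3 -m crank '[-0.5317,-0.2252,0.0542,0,0,-0.0363,1, -0.5317,-0.2252,0.0542,0,0,-0.0363,1, -0.5317,-0.2252,0.0542,0,0,-0.0363,1, -0.5317,-0.2252,0.0542,0,0,-0.0363,1, -0.5317,-0.2252,0.0542,0,0,-0.0363,1, -0.5317,-0.2252,0.0542,0,0,-0.0363,1, -0.5317,-0.2252,0.0542,0,0,-0.0363,1, -0.5317,-0.2252,0.0542,0,0,-0.0363,1, -0.5317,-0.2252,0.0542,0,0,-0.0363,1, -0.5317,-0.2252,0.0542,0,0,-0.0363,1, -0.5317,-0.2252,0.0542,0,0,-0.0363,1, -0.5317,-0.2252,0.0542,0,0,-0.0363,1]' && python3 - <<'E'
from h import *
s=r.observe();print(s["clock"],s["eef_pos"],s["joint_positions"])
d,W,T=wrist("w1");print(T[:3,:3].round(3));z=W[...,2]
blobs((z>.058)&(z<.09),W,50);blobs((z>.012)&(z<.09),W,200)
E
```

```text
clock: 1.1
eef_pos: [0.4841, 0.3022, 0.1693]
ee_rot: [0.007, 3.141, -0.003]
force: [-0.7, -0.6, 1.2]
gripper_width: 0.0853
gripper_force: 0.0
1.1 [0.48405326 0.30224081 0.1693445 ] [ 0.43782399  0.29582533  1.58293958 -0.00243258  1.26287715 -1.12755988]
[[-1.     0.005  0.001]
 [ 0.005  1.    -0.002]
 [-0.001 -0.002 -1.   ]]
1925 px 289.0 198.0 (array([479. , 307.1]), array([23.8, 59.4]), 89.5) mean [477.2 306.9  70.6]
293 px 28.0 236.0 (array([514. ,  69.2]), array([18., 14.]), 15.9) mean [513.6  69.8  60.6]
17225 px 58.0 221.0 (array([505. ,  74.8]), array([119.9, 143.6]), 73.1) mean [504.1  92.2  48.6]
3030 px 288.0 188.0 (array([478.8, 307. ]), array([ 23.9, 109. ]), 89.6) mean [470.7 306.9  57.9]
551 px 105.0 407.0 (array([727.8, 101. ]), array([30.5, 28.2]), 0.7) mean [724.4  99.1  48.3]
```

View pics/w1.png

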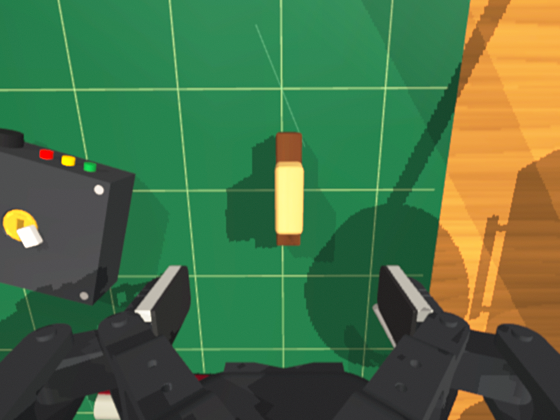

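Scraper at (289,198) in the wrist view, squarely between the open fingers; wrist and top estimates agree to 2 mm.

```bash
python3 -m crank '[0.001,0.002,0.03,0,0,0,1, 0.001,0.002,0.06,0,0,0,1, 0.001,0.002,0.09,0,0,0,1, 0.001,0.002,0.12,0,0,0,1, 0.001,0.002,0.15,0,0,0,1, 0.001,0.002,0.17,0,0,0,1, 0.001,0.002,0.1787,0,0,0,1, 0.001,0.002,0.1787,0,0,0,1, 0.001,0.002,0.1787,0,0,0,1]'; python3 -c "
from h import *
s=r.observe();print(s['eef_pos'],Ro.from_rotvec(s['ee_rot']).as_matrix().round(4))"
```

```text
clock: 1.9
eef_pos: [0.4791, 0.3078, 0.0369]
ee_rot: [-0.002, 3.142, 0.001]
force: [0.7, 1.1, 0.2]
gripper_width: 0.0852
gripper_force: 0.0
[0.47907654 0.3077954  0.0369127 ] [[-1.0e+00 -1.2e-03  0.0e+00]
 [-1.2e-03  1.0e+00  4.0e-04]
 [-0.0e+00  4.0e-04 -1.0e+00]]
```

```bash
python3 -m crank '[0,0,0,0,0,0,-1, 0,0,0,0,0,0,-1, 0,0,0,0,0,0,-1, 0,0,0,0,0,0,-1, 0,0,0,0,0,0,-1, 0,0,0,0,0,0,-1, 0,0,0,0,0,0,-1, 0,0,0,0,0,0,-1]'; python3 -m crank '[0,0,-0.02,0,0,0,-1, 0,0,-0.05,0,0,0,-1, 0,0,-0.09,0,0,0,-1, 0,0,-0.13,0,0,0,-1, 0,0,-0.16,0,0,0,-1, 0,0,-0.16,0,0,0,-1, 0,0,-0.16,0,0,0,-1]'
python3 - <<'E'
from h import *
d,W,T=wrist("w2");s=r.observe();print(s['eef_pos'],T[:3,:3].round(4))
z=W[...,2];print("z",np.nanmin(z))
near=(np.abs(W[...,0]-.479)<.08)&(np.abs(W[...,1]-.307)<.016)&(z>.1)&(z<.2)
for lo,hi in((.11,.135),(.135,.16),(.16,.2)):print(lo);blobs(near&(z>lo)&(z<hi),W,30)
d=r.get_image("top");W=cloud(d);z=W[...,2];
blobs((np.abs(W[...,0]-.479)<.07)&(np.abs(W[...,1]-.307)<.02)&(z>.13)&(z<.175),W,8)
cv2.imwrite("pics/t2.png",d["img"][:,:,::-1])
E
```

```text
clock: 2.57
eef_pos: [0.48, 0.3072, 0.0373]
ee_rot: [-0.0, 3.14, 0.001]
force: [0.3, 0.5, 5.8]
gripper_width: 0.0226
gripper_force: 59.7
clock: 3.15
eef_pos: [0.4799, 0.3073, 0.1573]
ee_rot: [-0.0, 3.14, 0.002]
force: [-0.9, 0.4, -2.1]
gripper_width: 0.022
gripper_force: 59.0
[0.47877822 0.30678413 0.15578549] [[-1.0e+00 -3.0e-04  1.9e-03]
 [-3.0e-04  1.0e+00  1.0e-03]
 [-1.9e-03  1.0e-03 -1.0e+00]]
z -0.002306224919407851
0.11
57 px 282.0 149.0 (array([424.8, 306.4]), array([17.8,  0.4]), 88.9) mean [424.8 306.8 128.1]
0.135
2428 px 283.0 177.0 (array([439.5, 307.6]), array([23.9, 29.8]), 89.6) mean [437.1 307.5 154.6]
0.16
7195 px 283.0 270.0 (array([479.2, 306.8]), array([32., 60.]), 89.0) mean [473.5 307.5 189.4]
189 px 148.0 246.0 (array([512.8, 305.5]), array([25.8, 41.6]), 88.5) mean [516.7 300.6 151.6]
220 px 146.0 281.0 (array([445.9, 305.6]), array([25.4, 42.9]), 89.1) mean [441.7 301.1 151.6]
```

View pics/w2.png

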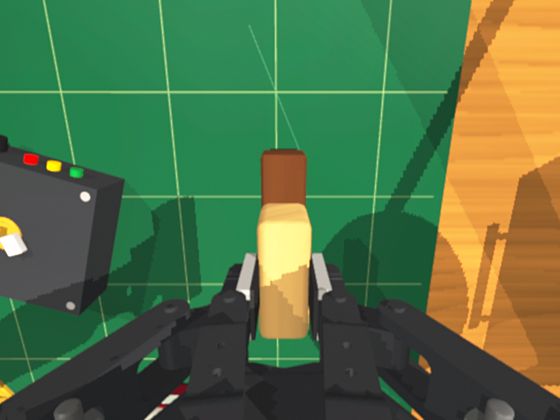

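```bash
python3 -m crank '[-0.008,-0.04,0,0,0,0.008,-1, -0.018,-0.09,0,0,0,0.016,-1, -0.027,-0.14,0,0,0,0.025,-1, -0.038,-0.19,0,0,0,0.033,-1, -0.046,-0.235,0,0,0,0.04,-1, -0.0531,-0.272,0,0,0,0.0475,-1, -0.0531,-0.272,0.04,0,0,0.0475,-1, -0.0531,-0.272,0.065,0,0,0.0475,-1, -0.0531,-0.272,0.075,0,0,0.0475,-1, -0.0531,-0.272,0.075,0,0,0.0475,-1, -0.0531,-0.272,0.075,0,0,0.0475,-1]'
python3 - <<'E'
from h import *
d=r.get_image("top");W=cloud(d);z=W[...,2];T=0
s=r.observe();print(s['eef_pos'],Ro.from_rotvec(s['ee_rot']).as_matrix().round(4))
c=np.array([.506,.0568]);ux=np.array([.956,-.294]);uy=np.array([.294,.956])
q=(s['eef_pos'][:2]-c);print("unit xy",q@ux,q@uy)
p=W[(z>.0575)&(z<.064)&(np.abs(W[...,0]-.5)<.09)&(np.abs(W[...,1]-.05)<.08)]
l=W.copy();l[...,0]=(W[...,:2]-c)@ux;l[...,1]=(W[...,:2]-c)@uy
blobs((z>.0575)&(z<.064)&(np.abs(l[...,0])<.065)&(np.abs(l[...,1])<.075),l,10)
d,W,T=wrist("w3")
l=W.copy();l[...,0]=(W[...,:2]-c)@ux;l[...,1]=(W[...,:2]-c)@uy;z=W[...,2]
print("foot");blobs((z>.065)&(z<.13)&(np.abs(l[...,0])<.065)&(np.abs(l[...,1]-.045)<.03),l,50)
E
```

```text
clock: 4.17
eef_pos: [0.5188, 0.1033, 0.0994]
ee_rot: [-0.466, -3.105, 0.001]
force: [0.1, -0.1, -1.6]
gripper_width: 0.0227
gripper_force: 59.2
[0.51959207 0.10348498 0.10034908] [[-9.561e-01  2.931e-01  0.000e+00]
 [ 2.931e-01  9.561e-01  1.000e-04]
 [-0.000e+00  1.000e-04 -1.000e+00]]
unit xy -0.0007313603830806304 0.04862690918117823
30 px 286.0 244.0 (array([ 39.1, -45.9]), array([16.8, 12. ]), 3.5) mean [ 38.8 -46.2  60.7]
41 px 275.0 277.0 (array([-42. , -43.3]), array([17.6, 12.5]), 44.0) mean [-41.9 -43.2  60.9]
foot
3225 px 283.0 184.0 (array([-41.3,  48.7]), array([24.1, 29.5]), 89.9) mean [-40.9  48.6 101.9]
56 px 251.0 255.0 (array([-12.4,  33.9]), array([1.4, 5.5]), 0.4) mean [-12.5  33.8 127.2]
56 px 316.0 255.0 (array([-12.6,  64. ]), array([5.2, 1.3]), 89.9) mean [-12.5  64.  127.4]
```

View pics/w3.png

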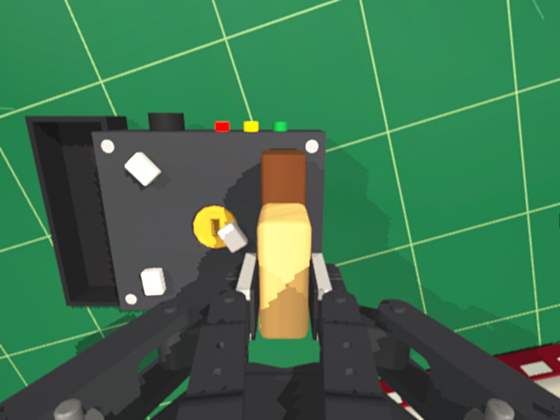

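Chips at (142,169), (232,237), (153,281) in the wrist view, all within the foot's span; the scraper lies parallel to the unit's edge. Lower and sweep.

```bash
python3 -m crank '[0,0,0.008,0,0,0,-1, 0,0,0.015,0,0,0,-1, 0,0,0.015,0,0,0,-1, 0,0,0.015,0,0,0,-1]'; python3 -m crank '[0,-0.005,0,0,0,0,-1, 0,-0.012,0,0,0,0,-1, 0,-0.02,0,0,0,0,-1, 0,-0.028,0,0,0,0,-1, 0,-0.036,0,0,0,0,-1, 0,-0.044,0,0,0,0,-1, 0,-0.052,0,0,0,0,-1, 0,-0.06,0,0,0,0,-1, 0,-0.068,0,0,0,0,-1, 0,-0.076,0,0,0,0,-1, 0,-0.084,0,0,0,0,-1]'
```

```text
clock: 4.6
eef_pos: [0.519, 0.1033, 0.0888]
ee_rot: [-0.466, -3.106, 0.0]
force: [0.7, -0.3, -1.3]
gripper_width: 0.0227
gripper_force: 59.2
clock: 5.52
eef_pos: [0.5008, 0.0424, 0.0891]
ee_rot: [0.467, 3.106, 0.001]
force: [0.6, 0.2, 0.2]
gripper_width: 0.0226
gripper_force: 59.3
```

```bash
python3 -m crank '[0,-0.008,0,0,0,0,-1, 0,-0.016,0,0,0,0,-1, 0,-0.024,0,0,0,0,-1, 0,-0.032,0,0,0,0,-1, 0,-0.04,0,0,0,0,-1, 0,-0.048,0,0,0,0,-1, 0,-0.055,0,0,0,0,-1, 0,-0.062,0,0,0,0,-1, 0,-0.07,0,0,0,0,-1, 0,-0.077,0,0,0,0,-1, 0,-0.08,0,0,0,0,-1, 0,-0.08,0,0,0,0,-1]'
python3 - <<'E'
from h import *
d,W,T=wrist("w4")
s=r.observe();c=np.array([.506,.0568]);ux=np.array([.956,-.294]);uy=np.array([.294,.956])
q=(s['eef_pos'][:2]-c);print("unit xy",q@ux,q@uy)
E
```

```text
clock: 6.52
eef_pos: [0.4826, -0.0152, 0.0887]
ee_rot: [-0.467, -3.106, 0.001]
force: [0.0, -0.2, -0.8]
gripper_width: 0.0221
gripper_force: 59.2
unit xy -0.0010894256654907972 -0.0753099992178911
```

View pics/w4.png

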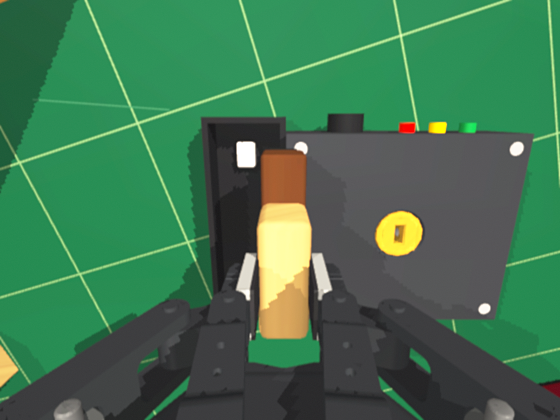

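One chip is visible in the tray at (245,154) and the top is clean; I'll check the others once the scraper is away.

```bash
python3 -m crank '[0,0,-0.03,0,0,0,-1, 0,0,-0.055,0,0,0,-1, 0.016,0.05,-0.055,0,0,-0.006,-1, 0.032,0.1,-0.055,0,0,-0.012,-1, 0.048,0.15,-0.055,0,0,-0.018,-1, 0.064,0.2,-0.055,0,0,-0.024,-1, 0.08,0.25,-0.055,0,0,-0.03,-1, 0.096,0.3,-0.055,0,0,-0.036,-1, 0.112,0.35,-0.055,0,0,-0.042,-1, 0.1304,0.409,-0.055,0,0,-0.0475,-1, 0.1304,0.409,-0.055,0,0,-0.0475,-1, 0.1304,0.409,-0.055,0,0,-0.0475,-1]'
python3 - <<'E'
from h import *
s=r.observe();print(s['eef_pos'],Ro.from_rotvec(s['ee_rot']).as_matrix().round(4))
d=r.get_image("top");W=cloud(d);z=W[...,2]
c=np.array([.506,.0568]);ux=np.array([.956,-.294]);uy=np.array([.294,.956])
l=W.copy();l[...,0]=(W[...,:2]-c)@ux;l[...,1]=(W[...,:2]-c)@uy
near=(np.abs(l[...,0])<.075)&(l[...,1]>-.135)&(l[...,1]<.08)
blobs(near&(d["img"].min(2)>120),l,5)
cv2.imwrite("pics/t5.png",cv2.resize(d["img"][200:320,210:340,::-1],None,fx=4,fy=4,interpolation=cv2.INTER_CUBIC))
E
```

```text
clock: 7.57
eef_pos: [0.4794, 0.3101, 0.1298]
ee_rot: [0.007, -3.141, -0.0]
force: [-0.7, -0.5, -1.5]
gripper_width: 0.0226
gripper_force: 59.5
[0.47936329 0.31012754 0.12982454] [[-1.0e+00 -4.6e-03 -2.0e-04]
 [-4.6e-03  1.0e+00  3.0e-04]
 [ 2.0e-04  3.0e-04 -1.0e+00]]
16 px 297.0 240.0 (array([ 57. , -66.6]), array([7.3, 9.6]), 16.8) mean [ 57.  -66.5  53. ]
23 px 303.0 251.0 (array([ 38.1, -89.4]), array([15. ,  7.8]), 17.7) mean [ 37.7 -89.3  18.7]
35 px 298.0 266.0 (array([  0.8, -87. ]), array([11.9, 17.8]), 80.5) mean [  0.8 -87.5  15.9]
19 px 229.0 268.0 (array([-54.7,  66. ]), array([9.4, 9.3]), 16.2) mean [-54.5  65.3  53.9]
20 px 283.0 285.0 (array([-54.5, -66.9]), array([9.3, 9.4]), 17.3) mean [-54.6 -66.7  53. ]
64 px 299.0 287.0 (array([ -46.3, -105.5]), array([21.7, 17. ]), 16.7) mean [ -47.1 -105.3   11.9]
```

View pics/t5.png

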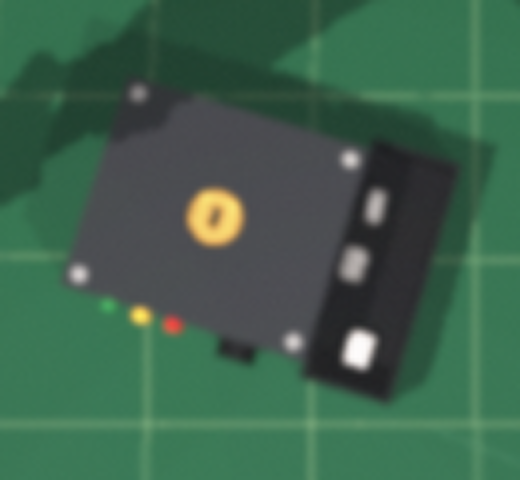

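All three chips are in the tray ((375,207), (354,264), (358,350) in the crop). Stand the scraper down.

```bash
python3 -m crank '[0,0,0.03,0,0,0,-1, 0,0,0.06,0,0,0,-1, 0,0,0.09,0,0,0,-1, 0,0,0.11,0,0,0,-1, 0,0,0.12,0,0,0,-1, 0,0,0.124,0,0,0,-1, 0,0,0.124,0,0,0,-1, 0,0,0.124,0,0,0,-1]'
```

```text
clock: 8.28
eef_pos: [0.4805, 0.3065, 0.038]
ee_rot: [0.002, 3.14, 0.0]
force: [-0.1, -0.8, -1.2]
gripper_width: 0.0223
gripper_force: 59.5
```

```bash
python3 -m crank '[0,0,0.001,0,0,0,-1, 0,0,0.0015,0,0,0,-1, 0,0,0.0015,0,0,0,-1]'; python3 -m crank '[0,0,0,0,0,0,0.2, 0,0,0,0,0,0,1, 0,0,0,0,0,0,1, 0,0,0,0,0,0,1, 0,0,0,0,0,0,1, 0,0,0,0,0,0,1, 0,0,-0.05,0,0,0,1, 0,0,-0.1,0,0,0,1, 0,0,-0.15,0,0,0,1, 0,0,-0.18,0,0,0,1, 0,0,-0.18,0,0,0,1]'
python3 -c "
from h import *
d,W,T=wrist('w6');z=W[...,2]
blobs((z>.058)&(z<.09)&(W[...,1]>.2),W,50);blobs((z>.012)&(z<.09)&(W[...,1]>.2),W,200)
p=W[(z>.05)&(z<.09)&(W[...,1]>.2)];print(np.median(p[:,2]))
delta([.5304,-.3315,.20],down(184))"
```

```text
clock: 8.53
eef_pos: [0.4809, 0.3071, 0.0373]
ee_rot: [-0.0, 3.139, -0.0]
force: [-0.7, -1.5, 5.0]
gripper_width: 0.0221
gripper_force: 60.2
clock: 9.45
eef_pos: [0.4832, 0.3092, 0.1772]
ee_rot: [-0.001, 3.131, 0.008]
force: [0.8, 0.4, -0.1]
gripper_width: 0.0853
gripper_force: 0.0
1803 px 280.0 197.0 (array([480.5, 307. ]), array([60.9, 23.6]), 0.2) mean [478.  307.2  70.6]
2871 px 280.0 187.0 (array([480.3, 307.1]), array([ 24., 110.]), 89.8) mean [471.8 307.2  57.6]
0.07092270237316892
shift [-0.0649 -0.8532 -0.0365] turn [ 0.0005  0.001  -0.011 ]
```

```bash
python3 -m crank '[-0.0044,-0.0553,-0.003,0,0,0,1, -0.0084,-0.11,-0.006,0,0,0,1, -0.0126,-0.165,-0.009,0,0,0,1, -0.0168,-0.22,-0.012,0,0,0,1, -0.021,-0.275,-0.015,0,0,0,1, -0.0252,-0.33,-0.018,0,0,0,1, -0.0294,-0.385,-0.021,0,0,0,1, -0.0336,-0.44,-0.024,0,0,0,1, -0.0378,-0.495,-0.027,0,0,0,1, -0.042,-0.55,-0.03,0,0,0,1, -0.0462,-0.605,-0.033,0,0,0,1, -0.0504,-0.66,-0.0365,0,0,0,1]'; python3 -c "
from h import *
delta([.5304,-.3315,.20],down(184))"
```

```text
clock: 10.5
eef_pos: [0.5164, -0.189, 0.1966]
ee_rot: [-0.0, -3.139, -0.003]
force: [1.3, 0.4, -0.4]
gripper_width: 0.085
gripper_force: 0.0
shift [-0.0186 -0.19   -0.0049] turn [ 0.0003 -0.0005 -0.0111]
```

```bash
python3 -m crank '[-0.005,-0.05,0,0,0,-0.003,1, -0.01,-0.1,0,0,0,-0.006,1, -0.015,-0.15,0,0,0,-0.009,1, -0.0186,-0.19,-0.003,0,0,-0.0111,1, -0.0186,-0.19,-0.003,0,0,-0.0111,1, -0.0186,-0.19,-0.003,0,0,-0.0111,1]'; python3 - <<'E'
from h import *
d,W,T=wrist("w7");z=W[...,2];print(T[:3,3],T[:3,:3].round(3))
n=(np.abs(W[...,0]-.53)<.06)&(np.abs(W[...,1]+.33)<.06)
for lo,hi in((.078,.1),(.05,.1),(.038,.0465)):print(lo);blobs(n&(z>lo)&(z<hi),W,30)
E
```

```text
clock: 11.0
eef_pos: [0.5308, -0.3311, 0.1982]
ee_rot: [0.105, -3.137, -0.005]
force: [-0.2, -0.3, 0.1]
gripper_width: 0.0857
gripper_force: 0.0
[ 0.53081028 -0.33110652  0.19816325] [[-0.998 -0.067 -0.003]
 [-0.067  0.998  0.003]
 [ 0.003  0.003 -1.   ]]
0.078
442 px 282.0 202.0 (array([ 531. , -331.5]), array([30.4, 10.8]), 3.8) mean [ 529.8 -331.6   86.8]
0.05
511 px 282.0 199.0 (array([ 531. , -331.8]), array([30.5, 11.7]), 2.9) mean [ 528.  -331.7   83.8]
0.038
2391 px 282.0 190.0 (array([ 530.8, -331.6]), array([56.1, 56. ]), 3.3) mean [ 528.2 -331.8   43.3]
```

View pics/w7.png

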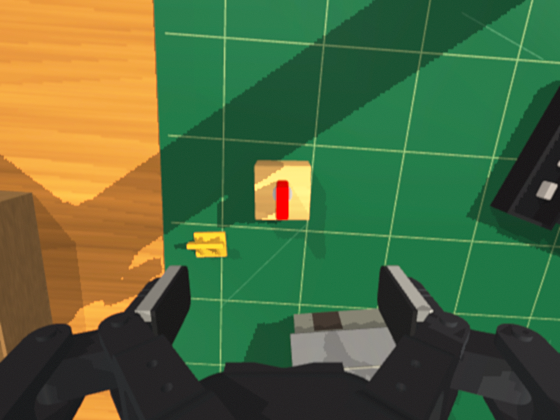

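Key handle at (282,200), centred under the gripper at yaw ~3.4°. Descend and grip.

```bash
python3 -m crank '[0,-0.0007,0.04,0,0,0.001,1, 0,-0.0007,0.08,0,0,0.001,1, 0,-0.0007,0.12,0,0,0.001,1, 0,-0.0007,0.155,0,0,0.001,1, 0,-0.0007,0.18,0,0,0.001,1, 0,-0.0007,0.194,0,0,0.001,1, 0,-0.0007,0.195,0,0,0.001,1, 0,-0.0007,0.195,0,0,0.001,1]';  python3 -m crank '[0,0,0,0,0,0,-1, 0,0,0,0,0,0,-1, 0,0,0,0,0,0,-1, 0,0,0,0,0,0,-1, 0,0,0,0,0,0,-1, 0,0,0,0,0,0,-1, 0,0,0,0,0,0,-1, 0,0,0,0,0,0,-1, 0,0,0,0,0,0,-1, 0,0,0,0,0,0,-1]'; python3 -c "
from h import *
s=r.observe();print(s['force'],s['wrist_torque'],s['eef_pos'],Ro.from_rotvec(s['ee_rot']).as_matrix().round(4))"
```

```text
clock: 11.72
eef_pos: [0.5318, -0.3294, 0.0543]
ee_rot: [0.102, -3.139, -0.001]
force: [0.4, 0.6, 0.8]
gripper_width: 0.0856
gripper_force: 0.0
clock: 12.55
eef_pos: [0.5319, -0.3307, 0.055]
ee_rot: [-0.1, 3.14, -0.0]
force: [-0.5, 0.8, 4.3]
gripper_width: 0.0102
gripper_force: 60.2
[-0.50967621  0.78439317  4.33521371] [0.14116208 0.13826831 0.02553039] [ 0.53194779 -0.33066937  0.05496458] [[-9.98e-01 -6.37e-02  5.00e-04]
 [-6.37e-02  9.98e-01 -3.00e-04]
 [-5.00e-04 -3.00e-04 -1.00e+00]]
```

```bash
python3 -m crank '[0,0,-0.01,0,0,0,-1, 0,0,-0.03,0,0,0,-1, 0,0,-0.06,0,0,0,-1, 0,0,-0.09,0,0,0,-1, 0,0,-0.11,0,0,0,-1, 0,0,-0.11,0,0,0,-1, 0,0,-0.11,0,0,0,-1]'; python3 - <<'E'
from h import *
d,W,T=wrist("w8")
L=(W-T[:3,3])@T[:3,:3];z=L[...,2]
n=(np.abs(L[...,0])<.04)&(np.abs(L[...,1])<.04)
red=(d["img"][...,0]>120)&(d["img"][...,1]<70)&(d["img"][...,2]<70)
print("tool frame key");blobs(n&red&(np.abs(L[...,1])<.009),L,30)
p=L[n&red];print(np.nanpercentile(p,[1,50,99],axis=0).round(4))
delta([.4884,-.0006,.13],down(162.9))
E
```

```text
clock: 13.13
eef_pos: [0.532, -0.3307, 0.1374]
ee_rot: [-0.1, 3.139, -0.001]
force: [-0.6, -0.1, -1.5]
gripper_width: 0.0103
gripper_force: 59.6
tool frame key
1853 px 283.0 267.0 (array([1.1, 0.2]), array([30.1, 11.5]), 0.2) mean [  6.    0.3 -27.4]
[[-0.013  -0.0051 -0.0337]
 [ 0.0086  0.0002 -0.032 ]
 [ 0.016   0.0056  0.0015]]
shift [0.029  0.4421 0.0087] turn [ 0.0001 -0.0002  0.0576]
```

```bash
python3 -m crank '[0.003,0.045,0,0,0,0.006,-1, 0.006,0.09,0,0,0,0.012,-1, 0.009,0.14,0,0,0,0.018,-1, 0.012,0.19,0,0,0,0.024,-1, 0.015,0.24,0,0,0,0.03,-1, 0.018,0.29,0,0,0,0.037,-1, 0.021,0.34,0,0,0,0.044,-1, 0.025,0.39,0.004,0,0,0.05,-1, 0.029,0.442,0.009,0,0,0.0576,-1, 0.029,0.442,0.009,0,0,0.0576,-1, 0.029,0.442,0.009,0,0,0.0576,-1, 0.029,0.442,0.009,0,0,0.0576,-1]'; cat > lock.py <<'E'
from h import *
import sys
d,W,T=wrist(sys.argv[1]);print(T[:3,3],T[:3,:3].round(4))
R=T[:3,:3];im=d["img"].astype(int)
# intersect pixel rays with the plane z=0.053 in the world, then express in unit-less world
M=d["T_tool_cam"]
def ray(u,v):
    q=R@(M[:3,:3]@np.array([(u-d["cx"])/d["fx"],(v-d["cy"])/d["fy"],1.]))
    o=R@M[:3,3]+T[:3,3];return o+q*(.053-o[2])/q[2]
yel=((im[...,0]>140)&(im[...,1]>100)&(im[...,2]<110)&(W[...,2]>.03)&(W[...,2]<.06)&(np.hypot(W[...,0]-.506,W[...,1]-.057)<.03)).astype(np.uint8)
k,l,st,ce=cv2.connectedComponentsWithStats(yel);i=1+st[1:,4].argmax();c,_=cv2.findContours((l==i).astype(np.uint8),cv2.RETR_EXTERNAL,cv2.CHAIN_APPROX_NONE)
c=max(c,key=len)[:,0];P=np.array([ray(*p) for p in c]);e=cv2.fitEllipse((P[:,:2]*1000).astype(np.float32));print("disc",len(P),e)
fill=np.zeros((420,560),np.uint8);cv2.drawContours(fill,[c[:,None]],-1,1,-1);cen=c.mean(0)
rr=np.hypot(*(np.indices((420,560))[::-1]-cen[:,None,None]));hole=(fill>0)&(l!=i)&(rr<20)
v,u=np.nonzero(hole);H=np.array([ray(*p) for p in zip(u,v)]);print("hole",len(H),rect(H),H.mean(0)*1000)
print("plane z",np.nanmedian(W[l==i][:,2]))
# key handle in tool frame
L=(W-T[:3,3])@R;red=(im[...,0]>120)&(im[...,1]<70)&(im[...,2]<70)&(np.abs(L[...,0])<.04)&(np.abs(L[...,1])<.009);print("key tool");blobs(red,L,60)
E
python3 lock.py w9
```

```text
clock: 14.18
eef_pos: [0.4884, -0.001, 0.1292]
ee_rot: [-0.464, -3.105, 0.001]
force: [0.6, -0.2, -0.8]
gripper_width: 0.0101
gripper_force: 59.6
[ 0.48835961 -0.00104771  0.12921163] [[-9.563e-01  2.923e-01 -1.900e-03]
 [ 2.923e-01  9.563e-01 -3.000e-04]
 [ 1.800e-03 -9.000e-04 -1.000e+00]]
disc 112 ((505.9787292480469, 57.64254379272461), (30.75721549987793, 31.644506454467773), 90.33557891845703)
hole 25 (array([504.8,  60.6]), array([25. , 12.6]), 46.5) [504.63663865  57.76793105  53.        ]
plane z 0.053019452086072824
key tool
1910 px 283.0 267.0 (array([1.2, 0.4]), array([12.5, 30.3]), 88.8) mean [  6.3   0.1 -27.2]
```

View pics/w9.png

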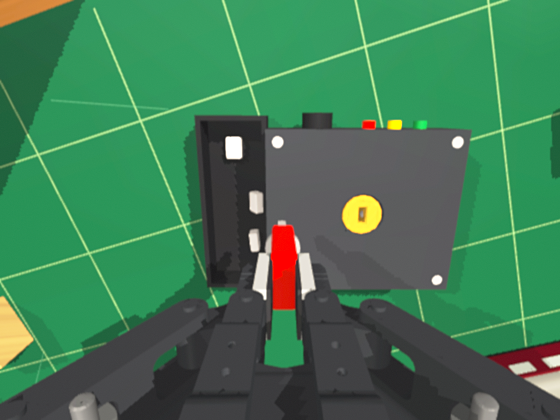

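Lock at (361,214) in the wrist view, key at (283,267) upright in the grip; three chips seen in the tray. Move over the keyhole.

```bash
python3 -m crank '[-0.0003,0.02,0,0,0,0,-1, -0.0006,0.045,0,0,0,0,-1, -0.001,0.07,0,0,0,0,-1, -0.0011,0.0812,0,0,0,0,-1, -0.0011,0.0812,0.015,0,0,0,-1, -0.0011,0.0812,0.03,0,0,0,-1, -0.0011,0.0812,0.034,0,0,0,-1, -0.0011,0.0812,0.034,0,0,0,-1, -0.0011,0.0812,0.034,0,0,0,-1]'; python3 - <<'E'
from h import *
d=[r.get_image("wrist") and r.observe() for i in range(5)]
p=np.array([s["eef_pos"] for s in d]);print((p*1000).round(2),p.mean(0)*1000)
for s in d: M=Ro.from_rotvec(s["ee_rot"]).as_matrix();print(np.degrees(np.arctan2(M[1,0],M[0,0])),M[:,2].round(4))
E
```

```text
clock: 14.98
eef_pos: [0.5078, 0.056, 0.1047]
ee_rot: [-0.468, -3.106, 0.0]
force: [-0.7, 0.1, -2.1]
gripper_width: 0.0099
gripper_force: 59.6
[[508.13  56.15 105.12]
 [508.23  56.29 105.3 ]
 [508.25  56.44 105.39]
 [508.14  56.58 105.36]
 [508.05  56.68 105.32]] [508.15992194  56.42827488 105.29893746]
162.86184496453484 [ 7.e-04 -1.e-04 -1.e+00]
162.86838803245539 [ 1.1e-03 -1.0e-04 -1.0e+00]
162.8791476535189 [ 0.0013 -0.     -1.    ]
162.8926944751298 [ 0.0012  0.     -1.    ]
162.90101270798664 [ 0.0011  0.     -1.    ]
```

```bash
python3 -m crank '[0,0,0.004,0,0,0,-1, 0,0,0.008,0,0,0,-1, 0,0,0.01,0,0,0,-1, 0,0,0.012,0,0,0,-1, 0,0,0.014,0,0,0,-1, 0,0,0.014,0,0,0,-1]'; python3 -c "
from h import *
s=r.observe();print(s['force'],s['wrist_torque'])"
```

```text
clock: 15.73
eef_pos: [0.5077, 0.0574, 0.0941]
ee_rot: [-0.467, -3.107, -0.002]
force: [1.0, 1.7, -0.9]
gripper_width: 0.0099
gripper_force: 59.6
[ 0.99850968  1.71945894 -0.87438587] [ 0.40565897 -0.16278502  0.02452591]
```

```bash
python3 -m crank '[0,0,0.002,0,0,0,-1, 0,0,0.004,0,0,0,-1, 0,0,0.006,0,0,0,-1, 0,0,0.008,0,0,0,-1, 0,0,0.009,0,0,0,-1, 0,0,0.009,0,0,0,-1]'; python3 -c "
from h import *
s=r.observe();print(s['force'],s['wrist_torque'],s['eef_pos'])"
```

```text
clock: 16.23
eef_pos: [0.5076, 0.0572, 0.0874]
ee_rot: [-0.467, -3.107, -0.001]
force: [-0.2, 4.1, -0.4]
gripper_width: 0.01
gripper_force: 59.7
[-0.1944437   4.14818259 -0.43626606] [ 0.77221028 -0.01437365 -0.01057921] [0.50764079 0.0571837  0.08736437]
```

```bash
python3 -m crank '[0,0.0006,0.001,0,0,0.007,-1, 0,0.0006,0.002,0,0,-0.007,-1, 0,0.0006,0.003,0,0,0.007,-1, 0,0.0006,0.004,0,0,-0.007,-1, 0,0.0006,0.005,0,0,0.007,-1, 0,0.0006,0.006,0,0,-0.007,-1, 0,0.0006,0.007,0,0,0.007,-1, 0,0.0006,0.008,0,0,-0.007,-1, 0,0.0006,0.009,0,0,0.007,-1, 0,0.0006,0.01,0,0,-0.007,-1, 0,0.0006,0.011,0,0,0.004,-1, 0,0.0006,0.011,0,0,0,-1]'; python3 -c "
from h import *
s=r.observe();print(s['force'],s['wrist_torque'],s['eef_pos'])"
```

```text
clock: 17.23
eef_pos: [0.5079, 0.0574, 0.0801]
ee_rot: [0.469, 3.106, 0.0]
force: [-0.8, 2.3, 5.8]
gripper_width: 0.0102
gripper_force: 60.5
[-0.80563253  2.2631301   5.79208224] [0.62410071 0.28365439 0.00231788] [0.50785986 0.05735427 0.08012484]
```

```bash
python3 -m crank '[0,0.0004,0.001,0,0,0.008,-1, 0,0.0004,0.002,0,0,-0.008,-1, 0,0.0004,0.003,0,0,0.008,-1, 0,0.0004,0.004,0,0,-0.008,-1, 0,0.0004,0.005,0,0,0.008,-1, 0,0.0004,0.006,0,0,-0.008,-1, 0,0.0004,0.007,0,0,0.008,-1, 0,0.0004,0.008,0,0,-0.008,-1, 0,0.0004,0.009,0,0,0.008,-1, 0,0.0004,0.01,0,0,-0.008,-1, 0,0.0004,0.011,0,0,0.004,-1, 0,0.0004,0.011,0,0,0,-1]'; python3 -c "
from h import *
s=r.observe();print(s['force'],s['wrist_torque'],s['eef_pos'])"
```

```text
clock: 18.23
eef_pos: [0.5077, 0.0575, 0.0712]
ee_rot: [-0.469, -3.106, 0.0]
force: [-0.6, 2.3, 0.3]
gripper_width: 0.0103
gripper_force: 59.9
[-0.55989497  2.34390777  0.32706411] [ 0.53761008  0.01914995 -0.05940379] [0.50770286 0.05745623 0.07115712]
```

```bash
python3 -m crank '[0,0.0003,0.001,0,0,0.007,-1, 0,0.0003,0.002,0,0,-0.007,-1, 0,0.0003,0.003,0,0,0.007,-1, 0,0.0003,0.004,0,0,-0.007,-1, 0,0.0003,0.005,0,0,0.007,-1, 0,0.0003,0.006,0,0,-0.007,-1, 0,0.0003,0.007,0,0,0.007,-1, 0,0.0003,0.008,0,0,-0.007,-1, 0,0.0003,0.009,0,0,0,-1, 0,0.0003,0.0095,0,0,0,-1, 0,0.0003,0.0095,0,0,0,-1]'; python3 -c "
from h import *
s=r.observe();print(s['force'],s['wrist_torque'],s['eef_pos'])"
```

```text
clock: 19.15
eef_pos: [0.5078, 0.0575, 0.0648]
ee_rot: [0.466, 3.107, -0.001]
force: [-2.3, 1.9, 7.3]
gripper_width: 0.0102
gripper_force: 60.9
[-2.31094646  1.94973316  7.34229025] [ 0.44052776  0.45630176 -0.02201019] [0.50780913 0.05752149 0.06484343]
```

```bash
python3 -m crank '[0,0,0.0007,0,0,0.006,-1, 0,0,0.0013,0,0,-0.006,-1, 0,0,0.0013,0,0,0.006,-1, 0,0,0.0013,0,0,0,-1, 0,0,0.0013,0,0,0,-1]'; python3 - <<'E'
from h import *
s=r.observe();print(s['force'],s['wrist_torque'],s['eef_pos'])
d,W,T=wrist("w10");im=d["img"].astype(int);L=(W-T[:3,3])@T[:3,:3]
red=(im[...,0]>120)&(im[...,1]<70)&(im[...,2]<70)&(np.abs(L[...,0])<.04)&(np.abs(L[...,1])<.009)
print("tool");blobs(red,L,60);z=W[...,2][red];h=np.histogram(z,np.arange(.06,.11,.001));print(h[1][:-1][h[0]>60].round(3))
n=np.hypot(W[...,0]-.506,W[...,1]-.057)
print("unit top z",np.nanmedian(W[...,2][(n>.03)&(n<.05)&(W[...,2]>.045)&(W[...,2]<.06)]))
cv2.imwrite("pics/w10c.png",cv2.resize(d["img"][150:360,180:400,::-1],None,fx=2.8,fy=2.8))
E
```

```text
clock: 19.57
eef_pos: [0.5079, 0.0575, 0.0647]
ee_rot: [0.464, 3.106, -0.001]
force: [-4.2, 1.5, 14.2]
gripper_width: 0.0102
gripper_force: 61.6
[-4.15202893  1.47368343 14.19177822] [0.42811785 0.76475727 0.06016191] [0.50788693 0.05746723 0.06472893]
tool
1899 px 283.0 267.0 (array([ 1.4, -0.1]), array([30.1, 12.4]), 1.6) mean [  6.1   0.1 -27.8]
[0.095 0.096 0.097 0.098]
unit top z 0.05327855860666624
```

View pics/w10c.png

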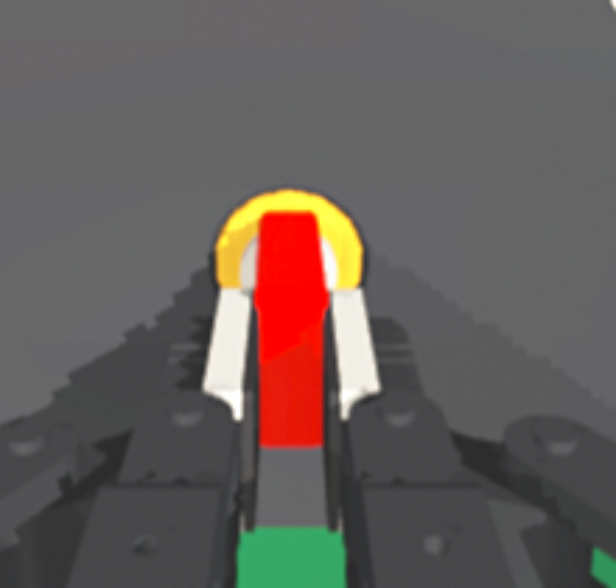

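Seated: shoulder on the brass, force rises with no further travel. Now turn clockwise about the key's axis.

```bash
python3 -m crank '[0.0003,-0.0002,-0.0005,0,0,0.015,-1, 0.0004,-0.0003,-0.0005,0,0,0.03,-1, 0.0004,-0.0005,-0.0005,0,0,0.045,-1, 0.0005,-0.0006,-0.0005,0,0,0.06,-1, 0.0006,-0.0008,-0.0005,0,0,0.075,-1, 0.0006,-0.0009,-0.0005,0,0,0.09,-1, 0.0007,-0.001,-0.0005,0,0,0.105,-1, 0.0008,-0.0012,-0.0005,0,0,0.125,-1, 0.0008,-0.0012,-0.0005,0,0,0.125,-1]'; cat > st.py <<'E'
from h import *
s=r.observe();M=Ro.from_rotvec(s['ee_rot']).as_matrix();print(s['force'].round(1),s['wrist_torque'].round(3),s['eef_pos'],"heading",np.degrees(np.arctan2(M[1,0],M[0,0])),s["joint_positions"].round(2))
E
python3 st.py
```

```text
clock: 20.37
eef_pos: [0.508, 0.057, 0.0648]
ee_rot: [1.624, 2.687, 0.001]
force: [-1.9, 2.1, 9.3]
gripper_width: 0.0102
gripper_force: 61.0
[-1.9  2.1  9.3] [0.536 0.23  0.025] [0.50798547 0.05696047 0.06479952] heading 117.69758370417192 [-0.02  0.31  1.86 -0.    0.97 -0.51]
```

```bash
python3 -m crank '[0.0001,-0.0002,0,0,0,0.015,-1, 0.0001,-0.0003,0,0,0,0.03,-1, 0.0001,-0.0005,0,0,0,0.045,-1, 0.0002,-0.0006,0,0,0,0.06,-1, 0.0002,-0.0008,0,0,0,0.075,-1, 0.0003,-0.0009,0,0,0,0.09,-1, 0.0004,-0.001,0,0,0,0.105,-1, 0.0005,-0.0012,0,0,0,0.12,-1, 0.0005,-0.0012,0,0,0,0.13,-1, 0.0005,-0.0012,0,0,0,0.13,-1]'; python3 st.py; python3 - <<'E'
from h import *
d,W,T=wrist("w11");im=d["img"].astype(int)
L=(W-T[:3,3])@T[:3,:3]
red=(im[...,0]>120)&(im[...,1]<70)&(im[...,2]<70)&(np.abs(L[...,0])<.04)&(np.abs(L[...,1])<.009)
blobs(red,L,60);blobs(red,W,60)
E
```

```text
clock: 21.2
eef_pos: [0.5077, 0.0565, 0.0648]
ee_rot: [2.555, 1.823, 0.004]
force: [-1.2, 2.0, 7.9]
gripper_width: 0.0104
gripper_force: 60.9
[-1.2  2.   7.9] [ 0.269 -0.015  0.069] [0.507743   0.05650534 0.06481888] heading 71.0357166495575 [-0.02  0.31  1.86 -0.    0.97  0.31]
1916 px 284.0 268.0 (array([ 0.6, -1. ]), array([30.6, 12.4]), 1.9) mean [  5.5  -0.6 -27.8]
1916 px 284.0 268.0 (array([506.9,  57.4]), array([30.6, 12.4]), 69.1) mean [508.8  62.   92.6]
```

```bash
python3 -m crank '[0,0,0,0,0,0.004,-1, 0,-0.0001,0,0,0,0.008,-1, 0,-0.0001,0,0,0,0.012,-1, 0,-0.0001,0,0,0,0.016,-1, 0,-0.0001,0,0,0,0.016,-1]'; python3 st.py;  python3 -m crank '[0,0,0,0,0,0.005,-1, 0,-0.0001,0,0,0,0.01,-1, 0,-0.0001,0,0,0,0.01,-1,0,-0.0001,0,0,0,0.01,-1]'; python3 st.py
```

```text
clock: 21.67
eef_pos: [0.5077, 0.0565, 0.0648]
ee_rot: [2.642, 1.695, 0.004]
force: [-0.4, 1.5, 9.0]
gripper_width: 0.0104
gripper_force: 60.9
[-0.4  1.5  9. ] [ 0.22  -0.016  0.19 ] [0.50769737 0.05649357 0.06481211] heading 65.37047531859619 [-0.02  0.31  1.86 -0.    0.97  0.41]
clock: 22.0
eef_pos: [0.5076, 0.0565, 0.0648]
ee_rot: [2.692, 1.613, 0.004]
force: [-1.0, 0.8, 7.7]
gripper_width: 0.0097
gripper_force: 61.0
[-1.   0.8  7.7] [ 0.314 -0.095  0.338] [0.50759691 0.05650259 0.06478451] heading 61.86065651303272 [-0.02  0.31  1.86 -0.    0.97  0.47]
```

```bash
python3 -m crank '[0,0,0,0,0,0,-1, 0,0,0,0,0,0,-1, 0,0,0,0,0,0,-1, 0,0,0,0,0,0,-1, 0,0,0,0,0,0,-1, 0,0,0,0,0,0,-1]'; python3 st.py; python3 - <<'E'
from h import *
d,W,T=wrist("w12");im=d["img"].astype(int)
L=(W-T[:3,3])@T[:3,:3]
red=(im[...,0]>120)&(im[...,1]<70)&(im[...,2]<70)&(np.abs(L[...,0])<.04)&(np.abs(L[...,1])<.009)
blobs(red,W,60);print(np.nanpercentile(W[red][:,2],[50,90]))
d=r.get_image("top");W=cloud(d);z=W[...,2]
blobs((z>.058)&(np.abs(W[...,1]-.307)<.03)&(np.abs(W[...,0]-.48)<.06),W,30)
print(r.observe()["clock"])
E
```

```text
clock: 22.5
eef_pos: [0.5076, 0.0565, 0.0648]
ee_rot: [2.692, 1.613, 0.004]
force: [-0.3, 0.7, 8.0]
gripper_width: 0.01
gripper_force: 61.0
[-0.3  0.7  8. ] [0.302 0.003 0.372] [0.50759772 0.05648206 0.06478531] heading 61.86395628543122 [-0.02  0.31  1.86 -0.    0.97  0.47]
1908 px 283.0 268.0 (array([507. ,  57.5]), array([30.6, 11.8]), 61.9) mean [509.4  61.6  92.6]
[0.09692995 0.09795196]
291 px 156.0 265.0 (array([480.3, 305. ]), array([58.2, 24.7]), 0.1) mean [479.9 304.   69.3]
22.6
```

```bash
python3 -c "
from cell import r
print(r.hand_in())"
```

```text
the job is handed in; nothing more can be done
None
```

I handed the job in at 22.6 s: the three chips are in the tray, the scraper stands upright on the mat, and the key is fully home, held turned clockwise against what reads as the lock's stop; hand-in returned no verdict.

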